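Lever open the sample tin with the opener

ROBOT

A 6-joint arm with a two-finger parallel gripper is mounted at the origin on the work surface. World frame = base frame: x ahead of the robot, y to its left, z up, the work surface at z = 0. Lengths are in m, angles in rad, forces in N, time in s.
With the tool pointing down it reaches from about 0.3 to 0.775 m from the base axis. Payload 14.6 kg.
Tool frame: the origin (TCP) lies on the centre line of the jaws, within the pads' length; the fingertips stand 19 mm ahead of it and the grasp point (between the pads) is the TCP; z points along the fingers, x is the direction in which the jaws open and shut, and the axes are right-handed (so a half turn about z gives the same grasp; the last joint's range is limited). The gripper opens to 94 mm and grips with 3 to 60 N. Pads are 16 mm wide; open, the fingers measure 119 mm over their backs; the gripper's body (75 mm by 177 mm) begins 78 mm behind the grasp point.
Start: joints at [1.128, 0.3, 1.521, -0, 1.321, -0.067], TCP at [0.202, 0.512, 0.224] pointing down, gripper open.
Joint ranges: [-3.03, 3.03], [-0.79, 2.21], [0.23, 2.52], [-1.04, 4.18], [0, 3.07], [-2.55, 2.55]. Speed limits (rad/s): [2.22, 2.22, 2.57, 3.14, 3.14, 3.14].

INTERFACE

Orientations are given as [roll, pitch, yaw] about the fixed x, y, z axes, in that order (R = Rz(yaw) Ry(pitch) Rx(roll)).
In Python, from station import ctrl, imaging gives the robot as it stands.
- The arm moves only by the shell command python3 -m handwheel 'ROWS' [OPENING] [FORCE]. ROWS is JSON, a list that holds one entry, the list of rows, each a list of 4 numbers: the shift along the tool's x, y, z in m, then the turn about the tool's z in rad. A call has 1 to 10 rows; each row shifts and turns the pose as measured when the row begins, along the tool's axes as they then stand; what a row does not reach is not made up. A row lasts 1/10 s, in which the tool goes at most 50 mm and 8.59 degrees, less where a joint would pass 70% of its speed; a pose out of reach is approached as far as the arm can. A call is refused whole if a number of a shift passes 0.05 or a number of a turn 0.15, either way. A call with a gripper value outside its range is refused whole. OPENING is the finger opening in m, from 0 to 0.094, set as the call begins (- or left out, the last holds). The fingers move at their own pace and stop on an object; FORCE is the grip in N (left out, the last holds). Time passes only in rows, so rows that do not move let the fingers close. It gives the time, the measured TCP pose, the force and the opening at its end, in the units of the state.
- ctrl.get_obs(): the state, without advancing time (a new reading comes with each control period).
- imaging.camera(name): name is "scene" or "top" or "wrist"; returns the picture (420x560x3 uint8, red, green, blue); there is no depth.
- imaging.camera_model(name): a dict with "camera_matrix" (3x3 intrinsics, pixels), "position" and "attitude" of the camera in the world. Camera axes: x right, y up, looking along -z (the intrinsics and any distortion apply to the point x, -y, -z); pixel columns grow to the right and rows downward; lengths in m; the calibration is good to about 2 mm. A picture is of the moment at which its call begins: read the wrist's pose just before it. camera_model takes no time and is no camera call; for the wrist camera it gives the pose at the moment of the call.
- ctrl.hand_in(): hands the job in, once; it reports no verdict.
The state is a dict: "time_s": time; "qpos": joint angles; "joint_vel": joint speeds; "tau": joint torques, N m; "ee_pos": TCP position; "eef_rot": TCP orientation; "force": force on the tool from outside, world axes, zero at the start; "moment": the same for the moment, N m; "grip_width": finger opening in m.
Only numpy, scipy, OpenCV 4.12 (cv2) and the standard library are available. Lean on these libraries where they do the work, as an engineer would, in place of code of your own. Each camera call takes 0.05 s, during which the arm holds its last target. There are 200 camera calls.

TASK

Take the flat-bladed opener from the white tray, work its blade into the slot under the lid of the larger metal tin, and lever the lid up and over with the blade until it stands open by itself, upright or beyond; then lay the opener back down inside the tray. The gripper itself must not touch the lid, the smaller tin must stay shut, and the bottle and the jar must stay where they are.

Things in the scene. Friction and masses are not known exactly. Their poses are not given: they have to be found in the camera images.
- tin: The larger of two bare-metal tins, fixed to the bench: 110 mm deep (x) by 160 mm wide (y) by 100 mm high with its lid shut; walls 4 mm, hollow, vials inside no taller than 62 mm. Origin: centre of its underside on the bench. Its own -x face is the front (with the slot), roughly towards the robot; the lid is hinged along the top of its +x face. A jar stands to its own +y side, its axis 35 to 45 mm out from the tin's side face.
- tin_slot (a point): Centre of the mouth of the pry slot in the outer face of the front wall of the larger tin, 90.5 mm above the bench. The slot is 60 mm wide (tin y) and 9 mm high (86 to 95 mm above the bench), cut through the 4 mm front wall directly under the lid; behind it is empty space. The lid's tab juts 9 mm out over it. Axes as tin: the blade goes in along +x.
- tin_hinge (a point): Middle of the hinge line of the larger tin's lid, at the level of the lid's underside (95 mm above the bench), 110 mm behind the slot's mouth. The hinge line runs along the tin's y.
- tin_lid (a joint): Angle of the larger tin's lid, rad: 0 shut, 1.57 upright, stop at 1.9; it opens upwards and away from the front. The lid is a flat 5 mm plate, 110 by 160 mm, 0.12 kg, flush with the tin's sides and without a handle. A stiff friction hinge (0.2 N m) holds it wherever it is left; lifting it near its front edge takes about 3 N.
- tin_tab (a point): Front end, mid-thickness, of the flat tab on the lid's front edge of the larger tin (tab 50 mm wide, juts 9 mm out from the front wall, 5 mm thick), above the slot; moves with the lid.
- opener_grip (a point): Centre of the opener's handle, half-way up. The opener is one rigid piece, 172 mm long, 0.10 kg: a black handle 90 mm long (x), 16 mm wide (y), 22 mm high (z), then a thin flat steel blade, 3 mm thick, 24 mm wide, that runs on from the handle's end along +x for 82 mm at the mid-height of the handle. It starts lying in the tray with z up. x: from handle to blade tip. The balance point lies about 24 mm ahead of this point, towards the blade.
- opener_tip (a point): Middle of the opener's blade tip edge, 127 mm ahead of opener_grip along its x. Axes as opener_grip.
- opener: The whole opener; origin under the handle, 40 mm ahead of opener_grip along x and 11 mm below it.
- tray: Shallow open white plastic tray, fixed to the bench: outer 250 mm (x) by 140 mm (y), 14 mm high, walls and floor 4 mm. Origin: centre of its underside. The opener starts in it, and goes back into it.
- bottle_mid (a point): Centre of an amber bottle, 52 mm across, 115 mm high, standing loose on the bench between tray and tin. Leave alone.
- jar_mid (a point): Centre of a white jar, 56 mm across, 70 mm high, standing loose beside the larger tin. Leave alone.
- smalltin: The smaller tin, fixed: 80 by 80 mm, 60 mm high, of the same make, with a slot on its -x face. Origin: centre of its underside. Leave shut.
- smalltin_lid (a joint): Angle of the smaller tin's lid, rad: 0 shut.

How it is judged:
On the way, in this order (a step that is already met when the one before it is completed fails the run):
1. the larger tin's lid is levered ajar (more than 0.08 rad, not yet 0.8) while the opener bears on it (value of joint tin_lid between 0.08 and 0.8 rad and contact force between opener and tin_lid above 0.3 N), for 0.1 s.
2. the larger tin's lid is open beyond 1.3 rad (value of joint tin_lid above 1.3 rad), for 0.1 s.
At the end, for the whole second after the job is handed in: The larger tin's lid stands open by itself beyond 1.3 rad; the opener lies at rest on the tray's floor, handle centre (at most 22 mm up) and tip (24 mm) within its walls; the smaller tin is shut (under 0.08 rad); bottle and jar are within 20 mm of where they began (value of joint tin_lid above 1.3 rad and value of joint smalltin_lid below 0.08 rad and x of opener_grip in the frame of tray between -0.12 and 0.12 m and y of opener_grip in the frame of tray between -0.066 and 0.066 m and z of opener_grip in the frame of tray below 0.022 m and x of opener_tip in the frame of tray between -0.122 and 0.122 m and y of opener_tip in the frame of tray between -0.067 and 0.067 m and z of opener_tip in the frame of tray below 0.024 m and linear speed of opener below 0.02 m/s and distance of each of bottle_mid, jar_mid from where it was at the start of the episode below 0.02 m); the robot touches nothing.
It fails at once if the gripper or arm touches the larger tin's lid (contact force between any of the fingers, the arm and tin_lid above 0.5 N).
It fails at once if the smaller tin's lid is opened (0.08 rad) (value of joint smalltin_lid above 0.08 rad).
It fails at once if the bottle is moved by 20 mm or more (distance of bottle_mid from where it was at the start of the episode above 0.02 m).
It fails at once if the jar is moved by 20 mm or more (distance of jar_mid from where it was at the start of the episode above 0.02 m).
It also fails if it takes over 64 s, if anything falls off the work surface, if the arm or the gripper's body presses on something with over 40 N, if the wrist force passes 120 N, or if a joint passes its speed limit or range.

## Working session

There is one attempt and no reset: what is moved stays moved. The work goes in short steps, Python scripts to look and compute and a shell command to move; the robot and the scene stay as the last step left them, time stands still between calls to the robot, and variables do not carry over. Pictures are saved under pics/ and viewed, about 8 in all and at most 12, crops included, and the job is handed in when it is done.

```bash
ls; mkdir -p pics
python3 - <<'E'
from station import ctrl, imaging
import cv2,numpy as np
print(ctrl.get_obs())
for n in ["scene","top","wrist"]:
    m=imaging.camera_model(n);print(n,m)
    cv2.imwrite(f"pics/{n}0.png",imaging.camera(n)[:,:,::-1])
E
```

```text
pics
{'time_s': 0.0, 'qpos': array([ 1.12842233e+00,  3.00475334e-01,  1.52162301e+00, -4.43006604e-05,
        1.32071776e+00, -6.65951279e-02]), 'joint_vel': array([-0.00097806,  0.0015933 , -0.00223304,  0.00021541, -0.00327331,
        0.00040566]), 'tau': array([-3.29980794e-04, -5.31811166e+01, -3.52729332e+01,  7.07349926e-02,
        2.45210849e-02, -1.16248375e-04]), 'ee_pos': array([0.20174582, 0.51137968, 0.22386627]), 'eef_rot': array([-3.14155405e+00,  1.22359964e-03,  1.19502847e+00]), 'force': array([-0.77607021, -0.4497601 ,  0.71582224]), 'moment': array([ 0.03206632, -0.01304339,  0.00023536]), 'grip_width': 0.09374044397413385}
scene {'camera_matrix': array([[467.6836168 ,   0.        , 283.11700065],
       [  0.        , 467.6836168 , 207.83742885],
       [  0.        ,   0.        ,   1.        ]]), 'position': array([ 0.93804448, -0.42617151,  1.04621629]), 'attitude': array([ 0.53693538, -0.01143141,  0.61383799])}
top {'camera_matrix': array([[466.13485003,   0.        , 285.69881583],
       [  0.        , 466.13485003, 205.38932824],
       [  0.        ,   0.        ,   1.        ]]), 'position': array([0.39732359, 0.02416395, 1.24132061]), 'attitude': array([ 0.19861315,  0.00213324, -1.58134225])}
wrist {'camera_matrix': array([[354.24045024,   0.        , 284.67907273],
       [  0.        , 354.24045024, 211.91742653],
       [  0.        ,   0.        ,   1.        ]]), 'position': array([0.13197137, 0.54018412, 0.38348004]), 'attitude': array([-2.63303846e-01,  5.32070454e-04,  1.19461797e+00])}
```

View pics/top0.png

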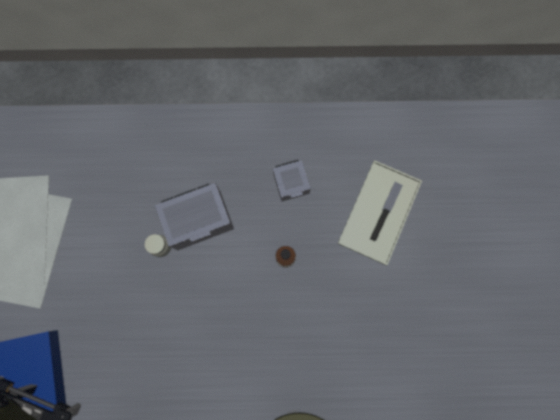

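View pics/scene0.png

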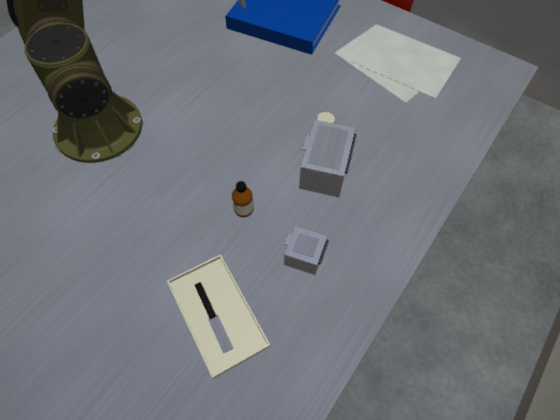

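```bash
cat > h.py <<'E'
from station import ctrl, imaging
import cv2,numpy as np
from scipy.spatial.transform import Rotation as R
def ray(m,u,v):
    K=m["camera_matrix"];d=np.array([(u-K[0,2])/K[0,0],-(v-K[1,2])/K[1,1],-1.])
    return R.from_euler('xyz',m["attitude"]).apply(d)
def back(m,u,v,z):
    d=ray(m,u,v);p=m["position"];return p+d*(z-p[2])/d[2]
def proj(m,P):
    K=m["camera_matrix"];q=R.from_euler('xyz',m["attitude"]).inv().apply(np.atleast_2d(P)-m["position"])
    return np.c_[K[0,0]*q[:,0]/-q[:,2]+K[0,2],K[1,1]*-q[:,1]/-q[:,2]+K[1,2]]
def crop(img,x,y,w,h,s):
    c=cv2.resize(img[y:y+h,x:x+w],None,fx=s,fy=s,interpolation=cv2.INTER_CUBIC)
    c=cv2.convertScaleAbs(c,alpha=1.4)
    for k in range(0,w,10): cv2.line(c,(k*s,0),(k*s,6 if k%50 else 14),(0,255,0),1)
    for k in range(0,h,10): cv2.line(c,(0,k*s),(6 if k%50 else 14,k*s),(0,255,0),1)
    return c
E
python3 - <<'E'
from h import *
t=cv2.imread("pics/top0.png");s=cv2.imread("pics/scene0.png")
C=np.zeros((600,800,3),np.uint8)
a=crop(t,140,170,100,90,4);C[:360,:400]=a
b=crop(t,330,155,100,115,4);C[:460,400:]=b
c=crop(s,290,105,80,60,4);C[360:600,:320]=c
cv2.imwrite("pics/c1.png",C)
E
```

```text
(no output)
```

View pics/c1.png

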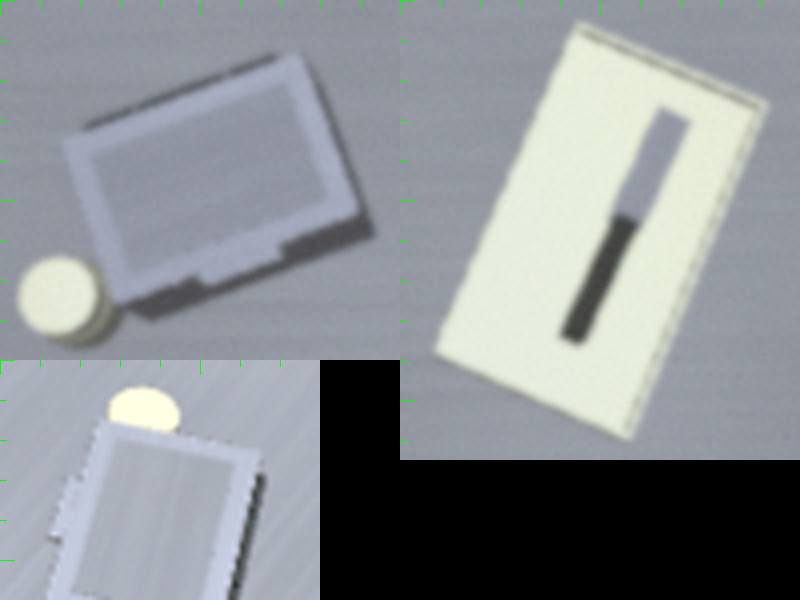

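Run:
```python
from h import *
np.set_printoptions(precision=4,suppress=True)
m=imaging.camera_model("top")
bp=lambda L,z:np.array([back(m,u,v,z) for u,v in L])
def fit(P,Q): # 2D rigid P->Q
    a=P-P.mean(0);b=Q-Q.mean(0)
    th=np.arctan2((a[:,0]*b[:,1]-a[:,1]*b[:,0]).sum(),(a*b).sum())
    c,s=np.cos(th),np.sin(th);t=Q.mean(0)-np.array([[c,-s],[s,c]])@P.mean(0);return th,t,(np.array([[c,-s],[s,c]])@P.T).T+t-Q
L=bp([(156,205),(215,183),(229.5,223.25),(170,245.75)],.1)[:,:2]
P=np.array([[55,80],[55,-80],[-55,-80],[-55,80]])/1000
th,t,r=fit(P,L);print("tin",np.degrees(th),th,t,r*1000)
RR=np.array([[np.cos(th),-np.sin(th)],[np.sin(th),np.cos(th)]])
print("slot",RR@[-.055,0]+t,"tab",RR@[-.064,0]+t, "hinge",RR@[.055,0]+t)
tab=bp([(140+205/4,170+288/4),(140+283/4,170+258/4)],.1)[:,:2]; print("tab meas in tin",(tab-t)@RR)
T=bp([(374.5,160.5),(422,180.5),(388,265),(338.75,242.5)],.014)[:,:2]
P=np.array([[125,70],[125,-70],[-125,-70],[-125,70]])/1000
th,t,r=fit(P,T);print("tray",np.degrees(th),th,t,r*1000)
e=bp([(373.25,240.25)],.026)[0];j=bp([(386,209.5)],.026)[0];tip=bp([(398.75,183)],.015)[0]
print(e,j,tip,"yaw",np.degrees(np.arctan2(*(tip-e)[[1,0]])),np.linalg.norm((tip-e)[:2]),"grip",(e+j)/2, "from tip",tip-(tip-e)/np.linalg.norm(tip-e)*.127)
print("bottle",back(m,285.5,256,.115),"jar",back(m,154,244,.07))
q=imaging.camera_model("wrist");o=ctrl.get_obs()
```

```text
tin 20.52740521687632 0.3582708079255525 [0.6077 0.2559] [[-0.472   1.778 ]
 [ 0.6125 -1.649 ]
 [ 0.8029 -2.2713]
 [-0.9434  2.1424]]
slot [0.5562 0.2366] tab [0.5477 0.2335] hinge [0.6592 0.2752]
tab meas in tin [[-0.0649  0.026 ]
 [-0.0647 -0.0249]]
tray -24.96747710772487 -0.43576468144610997 [ 0.6253 -0.2309] [[ 1.1477  0.0841]
 [-0.0853 -0.7333]
 [ 0.1686  0.3194]
 [-1.231   0.3299]]
[ 0.5463 -0.2041  0.026 ] [ 0.6279 -0.2418  0.026 ] [ 0.7026 -0.2826  0.015 ] yaw -26.66424533488686 0.17495352445100976 grip [ 0.5871 -0.223   0.026 ] from tip [ 0.5894 -0.2258  0.023 ]
bottle [0.4995 0.026  0.115 ] jar [0.5374 0.3574 0.07  ]
```

```bash
python3 -m handwheel '[[[-0.032,0.038,0,0],[-0.032,0.038,0,0],[-0.032,0.038,0,0],[-0.032,0.038,0,0],[-0.032,0.038,0,0],[-0.032,0.038,0,0],[-0.032,0.038,0,0],[-0.032,0.038,0,0],[-0.032,0.038,0,0],[-0.032,0.038,0,0]]]' 0.06
```

```text
time_s: 1.15
ee_pos: [0.4373, 0.0711, 0.2229]
eef_rot: [3.141, 0.002, 1.204]
force: [0.6, 0.6, 0.7]
grip_width: 0.0598
```

```bash
python3 -m handwheel '[[[-0.032,0.038,0,0.01],[-0.032,0.038,0,0.01],[-0.032,0.038,0,0.01],[-0.032,0.038,0,0.01],[-0.032,0.038,0,0.01],[-0.032,0.038,0,0.01],[-0.032,0.038,0,0.02],[0,0,0,0],[0,0,0,0]]]'
python3 - <<'E'
from h import *
o=ctrl.get_obs();print(o["ee_pos"],o["eef_rot"])
m=imaging.camera_model("wrist");i=imaging.camera("wrist")[:,:,::-1].copy()
import pickle;pickle.dump(m,open("m1.pkl","wb"))
cv2.imwrite("pics/w1.png",i)
E
```

```text
time_s: 2.05
ee_pos: [0.5937, -0.247, 0.2195]
eef_rot: [-3.138, 0.002, 1.114]
force: [-0.2, 0.7, -0.3]
grip_width: 0.0598
[ 0.59374282 -0.24695635  0.21946391] [-3.13780472e+00  2.26574451e-03  1.11427187e+00]
```

View pics/w1.png

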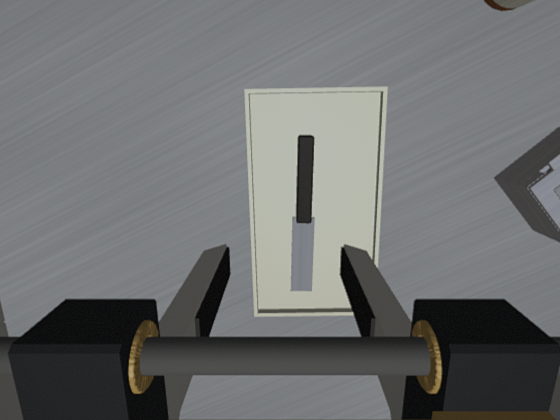

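The wrist picture shows the tray, the handle's end at (306,136), its junction with the blade at (304,222) and the tip at (302,290).

```bash
cat > w1.py <<'E'
from h import *
import pickle
np.set_printoptions(precision=4,suppress=True)
m=pickle.load(open("m1.pkl","rb"))
e=back(m,306,136,.026);j=back(m,304.2,222,.026);t=back(m,302,290.5,.015)
d=(t-e)[:2];print(e,j,t,np.linalg.norm(d),np.linalg.norm(j-e),"az",np.degrees(np.arctan2(d[1],d[0])),"az handle",np.degrees(np.arctan2(*(j-e)[[1,0]])))
g=(t[:2]+e[:2])/2+d/np.linalg.norm(d)*(-.041);g2=g+d/np.linalg.norm(d)*.02
print("grip",g,"grasp",g2)
o=ctrl.get_obs();y=o["eef_rot"][2];D=g2-o["ee_pos"][:2];c,s=np.cos(y),np.sin(y)
print("tool shift",c*D[0]+s*D[1],s*D[0]-c*D[1],"tool y az",np.degrees(y)-90)
for p in [(246,90),(386,88)]: print(back(m,*p,.014))
E
python3 w1.py
```

```text
[ 0.5513 -0.2021  0.026 ] [ 0.6296 -0.2412  0.026 ] [ 0.7046 -0.2789  0.015 ] 0.17149580513911722 0.0875148349431638 az -26.59663015163588 az handle -26.51822430757757
grip [ 0.5913 -0.2222] grasp [ 0.6092 -0.2311]
tool shift 0.020917766931335537 0.007160993452822621 tool y az -26.141302009134677
[ 0.4864 -0.2356  0.014 ]
[ 0.5451 -0.1121  0.014 ]
```

```bash
python3 -m handwheel '[[[0.021,0.007,0.02,0.008],[0,0,0.04,0],[0,0,0.04,0],[0,0,0.03,0],[0,0,0.02,0],[0,0,0,0]]]'
python3 - <<'E'
exec(open('w1.py').read().replace("print(e","(e"))
E
```

```text
time_s: 2.7
ee_pos: [0.6088, -0.2229, 0.0685]
eef_rot: [3.141, 0.002, 1.114]
force: [0.4, -0.9, 1.1]
grip_width: 0.0598
grip [ 0.5913 -0.2222] grasp [ 0.6092 -0.2311]
tool shift -0.007189256703002759 0.004001338437145177 tool y az -26.15347757489414
[ 0.4864 -0.2356  0.014 ]
[ 0.5451 -0.1121  0.014 ]
```

```bash
python3 -m handwheel '[[[-0.007,0.004,0,0.008],[0,0,0.02,0],[0,0,0.015,0],[0,0,0.006,0],[0,0,0,0]]]'
```

```text
time_s: 3.2
ee_pos: [0.612, -0.2315, 0.0335]
eef_rot: [3.132, 0.001, 1.108]
force: [-0.1, 0.1, 0.2]
grip_width: 0.0599
```

```bash
python3 -m handwheel '[[[0.001,-0.002,0.006,0],[0,0,0.001,0],[0,0,0,0]]]' && python3 -m handwheel '[[[0,0,0,0],[0,0,0,0],[0,0,0,0],[0,0,0,0],[0,0,0,0],[0,0,0,0],[0,0,0,0]]]' 0.0 60
```

```text
time_s: 3.5
ee_pos: [0.6113, -0.23, 0.028]
eef_rot: [3.129, 0.001, 1.107]
force: [0.3, -0.2, 1.1]
grip_width: 0.0601
time_s: 4.2
ee_pos: [0.6117, -0.2302, 0.029]
eef_rot: [3.128, 0.001, 1.107]
force: [0.6, -0.2, 0.1]
grip_width: 0.0154
```

```bash
python3 -m handwheel '[[[0,0,-0.02,0],[0,0,-0.035,0],[0,0,-0.045,0],[0,0,-0.045,0],[0,0,-0.045,0],[0,0,0,0],[0,0,0,0]]]'
python3 - <<'E'
from h import *
o=ctrl.get_obs();p=o["ee_pos"];y=o["eef_rot"][2]
print(p,o["eef_rot"],o["grip_width"])
a=np.array([.9365,.3507]);slot=np.array([.5562,.2366])
tgt=slot-a*(.107+.03);D=tgt-p[:2];c,s=np.cos(y),np.sin(y)
print(tgt,D,"shift",c*D[0]+s*D[1],s*D[0]-c*D[1],"turn",y-(np.pi/2+.3583))
E
```

```text
time_s: 4.9
ee_pos: [0.6082, -0.2281, 0.2233]
eef_rot: [3.134, 0.001, 1.107]
force: [-0.2, -0.1, -2.7]
grip_width: 0.0153
[ 0.60824081 -0.22808913  0.22327914] [3.13414382e+00 1.35318871e-03 1.10746162e+00] 0.015347608346766625
[0.4278995 0.1885541] [-0.18034131  0.41664323] shift 0.2921147093274091 -0.34753930238381225 turn -0.821634706700358
```

```bash
python3 -m handwheel '[[[0.03,-0.036,0,0],[0.032,-0.038,0,0],[0.032,-0.038,0,0],[0.032,-0.038,0,0],[0.032,-0.038,0,0],[0.032,-0.038,0,0],[0.032,-0.038,0,0],[0.032,-0.038,0,0],[0.03,-0.036,0,0]]]' && python3 -m handwheel '[[[0,0,0,-0.1],[0,0,0,-0.14],[0,0,0,-0.14],[0,0,0,-0.14],[0,0,0,-0.14],[0,0,0,-0.1],[0,0,0,-0.05],[0,0,0,0],[0,0,0,0]]]'
cat > go.py <<'E'
from h import *
import sys
o=ctrl.get_obs();p=o["ee_pos"];y=o["eef_rot"][2]
a=np.array([.9365,.3507]);slot=np.array([.5562,.2366])
c,s=np.cos(y),np.sin(y);D=slot-a*(.107-float(sys.argv[1]))-p[:2]
print(p.round(4),o["eef_rot"].round(4),o["force"].round(1),"shift",(c*D[0]+s*D[1]).round(4),(s*D[0]-c*D[1]).round(4),"turn",(y-(np.pi/2+.3583)).round(3))
E
python3 go.py -.03
```

```text
time_s: 5.8
ee_pos: [0.4268, 0.1781, 0.2086]
eef_rot: [-3.133, 0.008, 1.099]
force: [1.2, -0.6, -1.1]
grip_width: 0.0157
time_s: 6.7
ee_pos: [0.4192, 0.1828, 0.1973]
eef_rot: [-3.111, -0.002, 1.949]
force: [-0.4, 0.3, -1.5]
grip_width: 0.0154
[0.4192 0.1828 0.1973] [-3.1110e+00 -2.5000e-03  1.9488e+00] [-0.4  0.3 -1.5] shift 0.0021 0.0102 turn 0.02
```

```bash
python3 -m handwheel '[[[0.002,0.01,0.02,0.02],[0,0,0.03,0],[0,0,0.02,0],[0,0,0.01,0],[0,0,0,0],[0,0,0,0]]]' && python3 go.py -.03
python3 - <<'E'
from h import *
t=imaging.camera("top")[:,:,::-1].copy();s=imaging.camera("scene")[:,:,::-1].copy()
C=np.zeros((600,800,3),np.uint8)
C[:400,:400]=crop(t,150,200,100,100,4)
C[:400,400:]=crop(s,250,110,100,100,4)
cv2.imwrite("pics/c2.png",C[:400])
E
```

```text
time_s: 7.3
ee_pos: [0.4254, 0.1877, 0.1135]
eef_rot: [-3.11, -0.002, 1.92]
force: [-0.2, -0.5, -1.5]
grip_width: 0.0156
[0.4254 0.1877 0.1135] [-3.1101e+00 -1.7000e-03  1.9196e+00] [-0.2 -0.5 -1.5] shift -0.0001 0.0027 turn -0.009
```

View pics/c2.png

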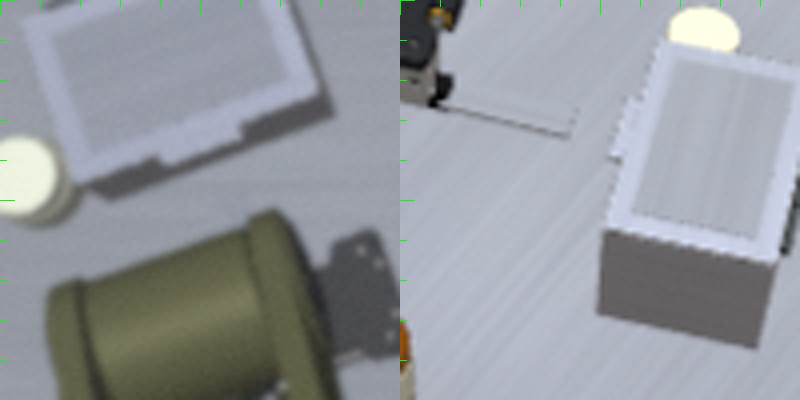

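Run:
```python
from h import *
np.set_printoptions(precision=4,suppress=True)
o=ctrl.get_obs();m=imaging.camera_model("scene")
Rt=R.from_euler('xyz',o["eef_rot"])
for rel in (0,-.0136):
  Ro=Rt*R.from_euler('x',-rel)
  # opener offset from TCP: along tool y .107, tool z .014
  for x in (.012,-.012):
    for dz in (.0155,.0125,):
      P=o["ee_pos"]+Rt.apply([0,0,0])+Ro.apply([x,.107,dz]); print(rel,x,dz,P,proj(m,P)[0])
# backproject measured onto predicted vertical at given heights
for z in (.085,.09,.095,.1): print(z,back(m,294.5,137.7,z)[:2],back(m,292.5,143.8,z)[:2])
# tin front top corner & tab check
a=np.array([.9365,.3507]);n=np.array([-.3507,.9365])
for q in [(-.055,-.08,.1),(-.064,-.025,.1),(-.064,.025,.1),(.055,-.08,.1)]:
  print(q,proj(m,np.r_[np.array([.6077,.2559])+a*q[0]+n*q[1],q[2]])[0])
```

```text
0 0.012 0.0155 [0.5215 0.2355 0.0951] [294.5392 137.0263]
0 0.012 0.0125 [0.5216 0.2355 0.0981] [294.6104 136.2943]
0 -0.012 0.0155 [0.5297 0.2129 0.0951] [292.2148 144.0467]
0 -0.012 0.0125 [0.5298 0.213  0.0981] [292.2817 143.3226]
-0.0136 0.012 0.0155 [0.5212 0.2354 0.0937] [294.4229 137.3603]
-0.0136 0.012 0.0125 [0.5213 0.2355 0.0967] [294.509  136.6335]
-0.0136 -0.012 0.0155 [0.5294 0.2129 0.0936] [292.0999 144.3765]
-0.0136 -0.012 0.0125 [0.5296 0.2129 0.0966] [292.1818 143.6577]
0.085 [0.5182 0.2406] [0.5255 0.2208]
0.09 [0.5204 0.2372] [0.5276 0.2175]
0.095 [0.5226 0.2337] [0.5298 0.2141]
0.1 [0.5248 0.2302] [0.5319 0.2107]
(-0.055, -0.08, 0.1) [298.6269 166.1217]
(-0.064, -0.025, 0.1) [300.2946 148.4205]
(-0.064, 0.025, 0.1) [304.8004 133.6864]
(0.055, -0.08, 0.1) [342.0711 175.6097]
```

```bash
python3 -m handwheel '[[[0,0.002,0.005,-0.009],[0,0,0,0],[0,0,0,0]]]' && python3 go.py 0.025
```

```text
time_s: 7.7
ee_pos: [0.4282, 0.1887, 0.11]
eef_rot: [-3.114, -0.002, 1.929]
force: [-0.2, 0.0, -0.8]
grip_width: 0.0153
[0.4282 0.1887 0.11  ] [-3.1139e+00 -1.9000e-03  1.9295e+00] [-0.2  0.  -0.8] shift -0.0001 0.0547 turn 0.0
```

```bash
python3 -m handwheel '[[[0,0.01,0.0015,0],[0,0.012,0,0],[0,0,0,0],[0,0,0,0]]]' && python3 go.py 0.025
```

```text
time_s: 8.1
ee_pos: [0.4507, 0.1972, 0.1081]
eef_rot: [-3.115, -0.002, 1.929]
force: [-0.4, 0.4, -1.6]
grip_width: 0.0154
[0.4507 0.1972 0.1081] [-3.1150e+00 -1.8000e-03  1.9294e+00] [-0.4  0.4 -1.6] shift -0.0001 0.0306 turn 0.0
```

```bash
python3 -m handwheel '[[[0,0.01,-0.0003,0],[0,0.01,-0.0003,0],[0,0.01,-0.0002,0],[0,0,0,0],[0,0,0,0]]]' && python3 go.py 0.025
python3 - <<'E'
from h import *
s=imaging.camera("scene")[:,:,::-1].copy()
cv2.imwrite("pics/c3.png",crop(s,250,110,100,80,6))
E
```

```text
time_s: 8.6
ee_pos: [0.4812, 0.2086, 0.108]
eef_rot: [-3.115, -0.002, 1.929]
force: [0.3, -0.6, -1.0]
grip_width: 0.0157
[0.4812 0.2086 0.108 ] [-3.1151e+00 -1.9000e-03  1.9293e+00] [ 0.3 -0.6 -1. ] shift -0.0001 -0.002 turn 0.0
```

View pics/c3.png

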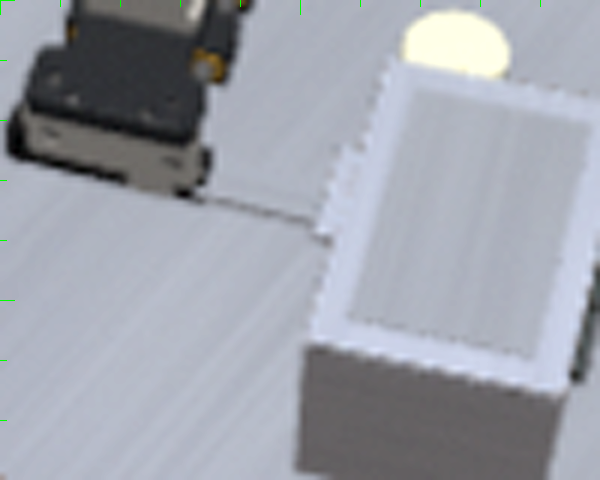

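```bash
python3 -m handwheel '[[[0,0,-0.005,0],[0,0,-0.006,0],[0,0.001,-0.007,0],[0,0.001,-0.007,0],[0,0,0,0],[0,0,0,0]]]' && python3 go.py 0.025
```

```text
time_s: 9.25
ee_pos: [0.4828, 0.2092, 0.1353]
eef_rot: [-3.114, -0.002, 1.929]
force: [0.5, -0.5, -3.5]
grip_width: 0.0155
[0.4828 0.2092 0.1353] [-3.1137e+00 -1.9000e-03  1.9293e+00] [ 0.5 -0.5 -3.5] shift -0.0 -0.0037 turn 0.0
```

```bash
python3 -m handwheel '[[[0,0.002,-0.006,0],[0,0.003,-0.006,0],[0,0.003,-0.006,0],[0,0.003,-0.006,0],[0,0,0,0]]]' && python3 go.py 0.025
python3 - <<'E'
from h import *
s=imaging.camera("scene")[:,:,::-1].copy()
cv2.imwrite("pics/c4.png",crop(s,250,80,110,110,5))
E
```

```text
time_s: 9.75
ee_pos: [0.4939, 0.2133, 0.1606]
eef_rot: [-3.111, -0.002, 1.929]
force: [-0.3, -1.1, -2.2]
grip_width: 0.0154
[0.4939 0.2133 0.1606] [-3.1107e+00 -1.9000e-03  1.9294e+00] [-0.3 -1.1 -2.2] shift -0.0 -0.0155 turn 0.0
```

View pics/c4.png

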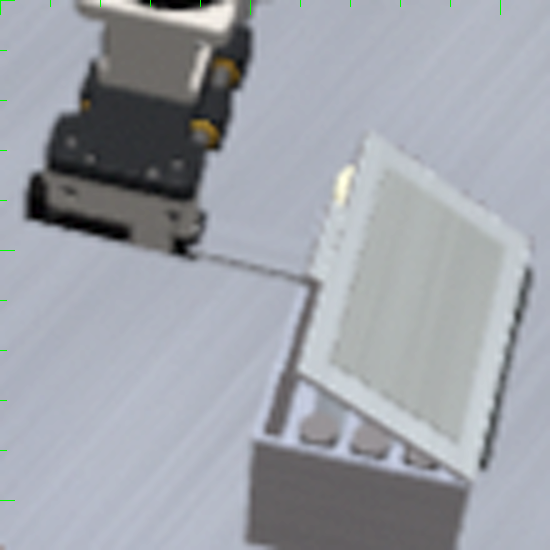

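```bash
python3 -m handwheel '[[[0,0.004,-0.0053,0],[0,0.0043,-0.005,0],[0,0.0047,-0.0047,0],[0,0.005,-0.0044,0],[0,0.0053,-0.004,0],[0,0.0056,-0.0037,0],[0,0,0,0]]]' && python3 go.py 0.025
```

```text
time_s: 10.5
ee_pos: [0.5242, 0.2246, 0.1889]
eef_rot: [-3.111, -0.002, 1.929]
force: [-1.6, -1.0, -2.2]
grip_width: 0.0157
[0.5242 0.2246 0.1889] [-3.1108e+00 -2.0000e-03  1.9294e+00] [-1.6 -1.  -2.2] shift 0.0 -0.0478 turn 0.0
```

```bash
python3 -m handwheel '[[[0,0.0078,-0.0038,0],[0,0.0081,-0.0032,0],[0,0.0084,-0.0022,0],[0,0.0086,-0.0014,0],[0,0.0086,-0.0006,0],[0,0.006,0,0],[0,0,0,0]]]' && python3 go.py 0.025
python3 - <<'E'
from h import *
s=imaging.camera("scene")[:,:,::-1].copy()
cv2.imwrite("pics/c5.png",crop(s,250,60,120,120,4))
E
```

```text
time_s: 11.2
ee_pos: [0.5722, 0.2426, 0.1992]
eef_rot: [-3.113, -0.002, 1.929]
force: [-0.8, -0.0, -1.5]
grip_width: 0.0152
[0.5722 0.2426 0.1992] [-3.1125e+00 -2.0000e-03  1.9294e+00] [-0.8 -0.  -1.5] shift 0.0 -0.0991 turn 0.0
```

View pics/c5.png

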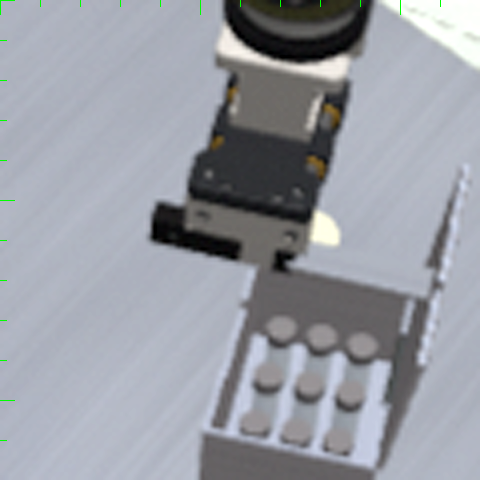

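```bash
python3 -m handwheel '[[[0,-0.02,0,0],[0,-0.035,0,0],[0,-0.04,0,0],[0,-0.04,-0.01,0],[0,0,-0.01,0],[0,0,0,0]]]'
cat > tray.py <<'E'
from h import *
o=ctrl.get_obs();p=o["ee_pos"];y=o["eef_rot"][2]
g=np.array([.6117,-.2302])+np.array([-.005,-.002]);D=g-p[:2];c,s=np.cos(y),np.sin(y)
print(p.round(4),o["eef_rot"].round(4),"shift",(c*D[0]+s*D[1]).round(4),(s*D[0]-c*D[1]).round(4),"turn",(y-1.12).round(3))
E
python3 tray.py
```

```text
time_s: 11.85
ee_pos: [0.441, 0.1934, 0.2228]
eef_rot: [-3.116, -0.002, 1.929]
force: [0.5, 0.7, -1.5]
grip_width: 0.0153
[0.441  0.1934 0.2228] [-3.1164e+00 -1.8000e-03  1.9293e+00] shift -0.4566 0.0058 turn 0.809
```

```bash
python3 -m handwheel '[[[-0.045,0,0,0],[-0.045,0,0,0],[-0.045,0,0,0],[-0.045,0,0,0],[-0.045,0,0,0],[-0.045,0,0,0],[-0.045,0,0,0],[-0.045,0,0,0],[-0.045,0,0,0],[-0.03,0,0,0]]]' && python3 -m handwheel '[[[0,0,0,0.1],[0,0,0,0.14],[0,0,0,0.14],[0,0,0,0.14],[0,0,0,0.14],[0,0,0,0.1],[0,0,0,0.04],[0,0,0,0],[0,0,0,0]]]' && python3 tray.py
```

```text
time_s: 12.85
ee_pos: [0.606, -0.2277, 0.2182]
eef_rot: [-3.123, -0.001, 1.936]
force: [-0.5, 1.4, -1.1]
grip_width: 0.0156
time_s: 13.75
ee_pos: [0.6114, -0.2359, 0.2076]
eef_rot: [-3.125, 0.014, 1.099]
force: [-0.7, 0.0, -0.3]
grip_width: 0.0154
[ 0.6114 -0.2359  0.2076] [-3.1253  0.0141  1.0986] shift 0.0012 -0.0059 turn -0.021
```

```bash
python3 -m handwheel '[[[0.001,-0.006,0.02,-0.02],[0,0,0.045,0],[0,0,0.045,0],[0,0,0.03,0],[0,0,0.02,0],[0,0,0,0],[0,0,0,0]]]' && python3 tray.py
```

```text
time_s: 14.45
ee_pos: [0.6053, -0.2341, 0.042]
eef_rot: [-3.129, 0.013, 1.129]
force: [-0.8, 0.6, -0.1]
grip_width: 0.0153
[ 0.6053 -0.2341  0.042 ] [-3.1291  0.0135  1.1291] shift 0.0023 0.0005 turn 0.009
```

```bash
python3 -m handwheel '[[[0.002,0,0.004,0],[0,0,0.003,0],[0,0,0.002,0],[0,0,0.001,0],[0,0,0,0]]]' && python3 tray.py
```

```text
time_s: 14.95
ee_pos: [0.6082, -0.233, 0.0358]
eef_rot: [-3.136, 0.013, 1.13]
force: [0.1, -0.6, 0.0]
grip_width: 0.0151
[ 0.6082 -0.233   0.0358] [-3.1358  0.0133  1.1302] shift 0.0001 -0.0017 turn 0.01
```

```bash
python3 -m handwheel '[[[0,0,0.003,0],[0,0,0.002,0],[0,0,0.001,0],[0,0,0,0],[0,0,0,0]]]' && python3 tray.py
```

```text
time_s: 15.45
ee_pos: [0.6082, -0.2331, 0.0296]
eef_rot: [-3.136, 0.013, 1.13]
force: [-0.1, 0.1, -0.8]
grip_width: 0.0154
[ 0.6082 -0.2331  0.0296] [-3.1362  0.0133  1.1301] shift 0.0002 -0.0017 turn 0.01
```

Within a millimetre or two of the floor; release (opening modestly) and rise.

```bash
python3 -m handwheel '[[[0,0,0,0],[0,0,0,0],[0,0,0,0],[0,0,0,0],[0,0,0,0],[0,0,0,0]]]' 0.06 && python3 -m handwheel '[[[0,0,-0.01,0],[0,0,-0.03,0],[0,0,-0.045,0],[0,0,-0.045,0],[0,-0.04,-0.03,0],[0,-0.045,0,0],[0,-0.045,0,0],[0,-0.045,0,0],[0,0,0,0],[0,0,0,0]]]'
python3 - <<'E'
from h import *
t=imaging.camera("top")[:,:,::-1].copy();s=imaging.camera("scene")[:,:,::-1].copy()
C=np.zeros((520,800,3),np.uint8)
C[:390,:330]=crop(t,320,145,110,130,3)
C[:360,330:630]=crop(t,140,155,100,120,3)
C[:270,630:]=crop(s,300,100,57,90,3)[:, :170]
C[400:520,330:570]=crop(s,150,250,120,60,2)
cv2.imwrite("pics/c6.png",C)
E
```

```text
time_s: 16.05
ee_pos: [0.6086, -0.2333, 0.0303]
eef_rot: [-3.138, 0.013, 1.13]
force: [0.1, 0.4, -0.4]
grip_width: 0.0588
time_s: 17.05
ee_pos: [0.4468, -0.1546, 0.2023]
eef_rot: [3.14, 0.013, 1.13]
force: [0.4, 0.3, 0.5]
grip_width: 0.0601
```

View pics/c6.png

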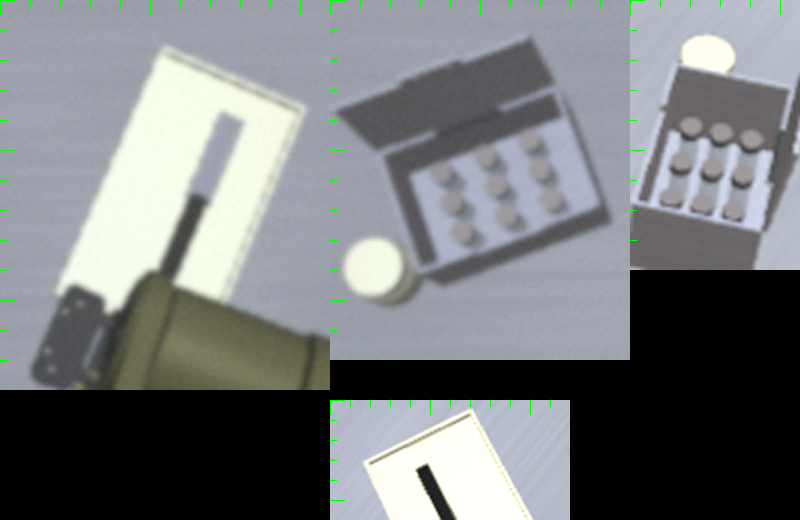

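Run:
```python
from h import *
np.set_printoptions(precision=4,suppress=True)
m=imaging.camera_model("top");a=np.array([.9365,.3507]);n=np.array([-.3507,.9365])
for th in (1.3,1.5,1.6,1.7,1.8):
  P=[np.r_[np.array([.6592,.2752])-a*.11*np.cos(th)+n*y,.095+.11*np.sin(th)] for y in (.08,-.08)];print(th,proj(m,P).round(1).tolist())
print("tip",back(m,320+231/3,145+117/3,.015),"junction",back(m,320+198/3,145+197/3,.026))
t=np.array([.6253,-.2309]);A=-.4358;Q=np.array([[np.cos(A),np.sin(A)],[-np.sin(A),np.cos(A)]])
tip=back(m,320+231/3,145+117/3,.015)[:2];j=back(m,320+198/3,145+197/3,.026)[:2];d=(tip-j)/np.linalg.norm(tip-j)
print("tray frame tip",Q@(tip-t),"grip",Q@(tip-.127*d-t),np.linalg.norm(tip-j))
s=imaging.camera("scene")[:,:,::-1].copy();i=imaging.camera("wrist")[:,:,::-1].copy()
C=np.zeros((420,800,3),np.uint8);C[:,:560]=i;C[:200,560:]=crop(s,210,160,120,100,2);cv2.imwrite("pics/c7.png",C)
```

```text
1.3 [[147.0, 208.2], [213.3, 183.6]]
1.5 [[143.6, 199.2], [210.0, 174.7]]
1.6 [[142.1, 194.8], [208.4, 170.3]]
1.7 [[140.8, 190.5], [206.9, 166.2]]
1.8 [[139.6, 186.4], [205.5, 162.2]]
tip [ 0.6999 -0.2777  0.015 ] junction [ 0.6247 -0.2417  0.026 ]
tray frame tip [ 0.0874 -0.011 ] grip [-0.0396 -0.0095] 0.08336920264718291
```

View pics/c7.png

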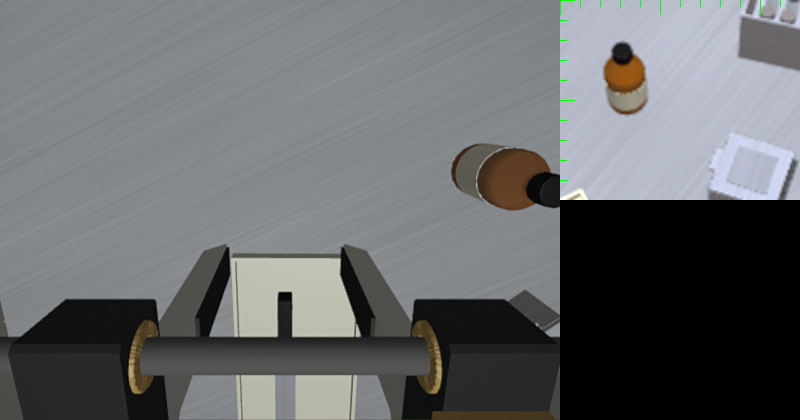

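The lid is open to about 1.65 rad. The opener lies inside the tray, the bottle stands unmoved with its cap at about scene (241,186), and the small tin is shut. I'm handing in.

```bash
python3 -c "
from station import ctrl
print(ctrl.hand_in(), ctrl.get_obs()['time_s'])"
```

```text
the job is handed in; nothing more can be done
the job is handed in; nothing more can be done
```

I took the opener from the tray, slid its blade about 25 mm into the larger tin's slot, and levered the lid up and over. I then laid the opener back in the tray and handed the job in a little after 17 s of the 64 s allowed.

What the last checks showed:
- **Lid:** the top view puts it at about 1.65 rad, past upright and standing by itself.
- **Opener:** in the tray's frame the tip is at about (87, -11) mm and the handle centre at about (-40, -10) mm, both well inside the walls. I did not measure its height after release. I let go at almost the height I had gripped it at, and it looks flat in the pictures.
- **Jar, bottle and small tin:** the jar is at the same pixel as at the start. The bottle and the small tin's lid I judged only by eye: the bottle looks unmoved and the small tin shut.
- **Gripper and lid:** the gripper stayed about 100 mm behind the blade tip throughout, and the pictures show no contact with the lid.

What disagreed: the top and scene views placed the larger tin about 5 mm apart along its depth. The insertion depth allowed for this. The tool also drifted to about 0.03 rad of tilt during the turns, so I corrected the blade's height for it before inserting.

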